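# Hang the mosaic hoop on the spring-gate hook

### The arm

A 7-joint arm with a two-finger parallel gripper is mounted at the origin on the work surface. World frame = base frame: x ahead of the robot, y to its left, z up, the work surface at z = 0. Lengths are in m, angles in rad, forces in N, time in s.
With the tool pointing down it reaches from about 0.425 to 0.875 m from the base axis. Payload 4.7 kg.
Tool frame: the origin (TCP) lies on the centre line of the jaws, within the pads' length; the fingertips stand 8 mm ahead of it and the grasp point (between the pads) lies 11 mm behind it (bot.tips_ahead is the distance from the TCP to the fingertips, in m); z points along the fingers, y is the line along which they close (so a half turn about z gives the same grasp; the last joint's range is limited). The gripper opens to 85 mm and grips with 20 to 120 N. Pads are 22 mm wide; open, the fingers measure 114 mm over their backs; the gripper's body (76 mm by 85 mm) begins 54 mm behind the grasp point. The pads swing forward as they close: fully open they stand 13 mm farther back than shut.
Start: joints at [1.277, 0.321, -0.07, 1.45, 0.023, 1.371, -0.057], TCP at [0.197, -0.619, 0.239] pointing down, gripper open.
Joint ranges: [-2.86, 2.86], [-0.3, 2.09], [-1.38, 1.24], [0.06, 2.45], [-1.56, 4.7], [0.09, 2.05], [-2.69, 2.69]. Speed limits (rad/s): [2.57, 2.57, 3.14, 3.14, 3.14, 3.14, 3.14].

### API

Orientations are given as a unit quaternion [x, y, z, w].
In Python, from rig import bot gives the robot as it stands. The module is installed in compiled form; this text tells all that it offers.
- The arm moves only by the tool send_rows, never from a script. Its argument "deltas" is a list of rows, each an object of numbers: "tx", "ty", "tz": the shift along the world's x, y, z in units of 25 mm (1.0 is 25 mm); "ax", "ay", "az": the turn, a rotation vector about the world's x, y, z in units of 0.08 rad (1.0 is 0.08 rad); "grip": the opening, from -1 (shut) to 1 (fully open), so that 0 is half open. A call has 1 to 20 rows; each row shifts and turns the commanded pose from where the row before left it; what a row does not reach is not made up. A row lasts 1/12 s, in which the tool goes at most 41.7 mm and 7.16 degrees, less where a joint would pass 70% of its speed; a pose out of reach is approached as far as the arm can. A call with a number of a shift or a turn outside -1 to 1 is refused whole. A call with a gripper value outside its range is refused whole. The fingers move at their own pace and stop on an object; "force" is the grip in N (left out, the last holds). Time passes only in rows, so rows that do not move let the fingers close. It gives the time, the measured TCP pose, the force, the opening and the grip force at its end, in the units of the state.
- bot.get_obs(): the state, without advancing time (a new reading comes with each control period).
- bot.capture(name): name is "scene" or "top"; returns the picture (400x640x3 uint8, blue, green, red); there is no depth.
- bot.camera_model(name): a dict with "camera_matrix" (3x3 intrinsics, pixels), "R" (3x3) and "t" (3): a world point X has camera coordinates R X + t. Camera axes: x right, y down, z forward; pixel columns grow to the right and rows downward; lengths in m; the calibration is good to about 2 mm. A picture is of the moment at which its call begins. camera_model takes no time and is no camera call.
- bot.sign_off(): hands the job in; it is judged then, once.
The state is a dict: "clock": time; "joint_positions": joint angles; "joint_vel": joint speeds; "effort": joint torques, N m; "tcp_pos": TCP position; "ee_rot": TCP orientation; "ft_force": force on the tool from outside, world axes, zero at the start; "moment": the same for the moment, N m; "finger_gap": finger opening in m; "grasp_force": force on a finger pad.
Only numpy, scipy, OpenCV 4.12 (cv2) and the standard library are available. Lean on these libraries where they do the work, as an engineer would, in place of code of your own. Each camera call takes 0.05 s, during which the arm holds its last target. There are 200 camera calls.

### The job

Lift the round mosaic hoop out of its wooden rack by the rim and hang it on the tall J-hook of the display stand: bring the rim over the hook's tip and press it gently down past the spring gate until it sits fully home on the hook and the gate has sprung shut above it, then let go so that it hangs still. Don't force the hook (the rim should never be leaned on it with more than about 2.5 kg), and leave the cup, the jar and the small board where they are.

Things in the scene. Friction and masses are not known exactly. Their poses are not given: they have to be found in the camera images.
- hoop_center (a point): Hoop's centre. Flat bamboo ring with glazed discs, 180 mm outside, 150 mm inside diameter, 16 mm thick, about 0.2 kg, upright in the rack at the start. x axis: the hoop's axis; z up at the start; rim top 90 mm above. Pinch the rim across its 16 mm thickness, best 30 mm or so to one side of the top, leaving the top free for the hook.
- rack: Fixed wooden rack, foot 110 x 150 mm, with two cheeks 60 mm tall and a groove 19 mm wide between them in which the hoop stands on two dowels. Origin on the table under its middle; its x axis is the axis of the standing hoop, the groove runs along its y axis. The hoop lifts straight up out of it.
- stand: Fixed display stand with J-hook. Origin on the table plumb below the middle of the hook's seat, where the rim must rest; x axis level, from the hook's tip to the post. The hook's rod is clamped in a telescopic post at a height that is NOT reported and differs each time: the seat is 185 to 240 mm above the table and must be seen or felt. The clamp holds firmly.
- post_foot (a point): Foot of the stand's round post, on the table, 85 mm along x from the stand's origin; same axes. Post: tube 22 mm thick with a clamp, 148 mm tall, out of which a 14 mm rod rises to the hook's arm; nothing there stands above the arm. Wooden foot 120 x 120 x 12 mm.
- slot_foot (a point): Same point and axes as the stand's origin. Above it, the hook: 10 mm bar, level along x; upturned tip at x = -17 mm, its end 55 mm above the seat leaning to x = -25 mm; back guide bar at x = +17 mm, 47 mm above the seat, leaning away. Slot for the rim between them: x -12 to +12 mm, best entered at x = +2 mm. A hoop centred 232 mm above the table clears tip and arm at any height.
- keeper (a joint): Hook's spring gate: wire loop 14 mm wide, hinged inside the tip 45 mm above the seat, slanting down across the slot to 18 mm above the seat. Radians: 0 shut; grows to 0.15 to 0.3 as the rim pushes it aside, springs back to 0 above the rim once that is home. Needs a push of about 4 to 10 N over 25 mm; the hoop's weight will not do; then comes the rigid seat.
- cup_center (a point): Bystander: brown paper cup, 72 mm wide, 65 mm tall, loose on the table; point at its middle, half-way up.
- board_center (a point): Bystander: small wooden handled board 110 x 90 x 10 mm with three glazed discs, loose on the table; point at its middle, half-way up.
- jar_center (a point): Bystander: white glue jar, 56 mm wide, 75 mm tall, loose on the table; point at its middle, half-way up.
Mind the look-alikes: they are no part of the job. What is shaped like the rack but white is not meant. What is shaped like the part that bears hoop_center but blue is not meant.

How it is judged:
By the outcome, as a careful person would: the job done as asked, in the order asked, and still so for the second after the job is handed in, with the robot touching nothing.
It also fails if it takes over 59 s, if anything falls off the work surface, if the arm or the gripper's body presses on something with over 40 N, if the wrist force passes 120 N, or if a joint passes its speed limit or range.

## Working session

There is one attempt and no reset: what is moved stays moved. The work goes in short steps, Python scripts to look and compute and a tool call to move; the robot and the scene stay as the last step left them, time stands still between calls to the robot, and variables do not carry over. Pictures are saved under pics/ and viewed, at most 12 in all, crops included, and the job is handed in when it is done.

Besides the shell and the picture viewer there is one more tool, called after "Emit:" by a JSON object that holds its "name" and its "arguments", one argument or row to a line. send_rows: Moves the arm, as the interface text tells. Its arguments: {"type":"object","properties":{"deltas":{"type":"array","items":{"type":"object","properties":{"tx":{"type":"number"},"ty":{"type":"number"},"tz":{"type":"number"},"ax":{"type":"number"},"ay":{"type":"number"},"az":{"type":"number"},"grip":{"type":"number"}}}},"force":{"type":"number"}},"required":["deltas"]}

```bash
mkdir -p pics; python3 - <<'E'
from rig import bot
import cv2,numpy as np
for n in("scene","top"):
    im=bot.capture(n);cv2.imwrite(f"pics/{n}0.png",im)
    m=bot.camera_model(n);R=np.array(m["R"]);print(n,np.round(m["camera_matrix"],1).tolist(),(-R.T@np.array(m["t"])).round(3),R.round(3).tolist())
o=bot.get_obs();print(o)
E
```

```text
scene [[435.3, 0.0, 317.1], [0.0, 435.3, 192.0], [0.0, 0.0, 1.0]] [ 0.897 -0.46   0.945] [[0.844, 0.536, -0.017], [0.404, -0.656, -0.637], [-0.353, 0.53, -0.771]]
top [[382.8, 0.0, 319.8], [0.0, 382.8, 197.8], [0.0, 0.0, 1.0]] [0.42  0.056 0.964] [[-0.01, -1.0, 0.009], [-0.99, 0.009, -0.143], [0.143, -0.01, -0.99]]
{'clock': 0.1, 'joint_positions': array([ 1.27709959,  0.32175838, -0.07007187,  1.45154364,  0.02263721,
        1.37077935, -0.05687866]), 'joint_vel': array([ 3.12140209e-06, -2.43541977e-03, -5.32910278e-04, -4.47439576e-03,
       -1.00190051e-03,  3.71963704e-04,  5.70105661e-04]), 'effort': array([-4.54560159e-04, -4.94879651e+01, -3.83988926e-01, -3.15213239e+01,
        1.32303068e-02,  7.37232476e-03, -1.22517420e-05]), 'tcp_pos': array([ 0.19672175, -0.61903874,  0.23833128]), 'ee_rot': array([ 9.88177254e-01,  1.53313370e-01, -1.95324242e-04, -8.28558069e-04]), 'ft_force': array([ 0.14824291, -0.67578492,  0.06170859]), 'moment': array([ 0.01304308, -0.00629474, -0.00478731]), 'grasp_force': 0.0, 'finger_gap': 0.08548337691169865}
```

View pics/scene0.png

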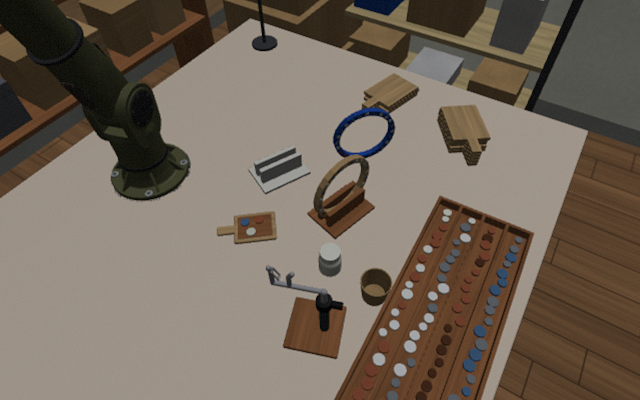

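View pics/top0.png

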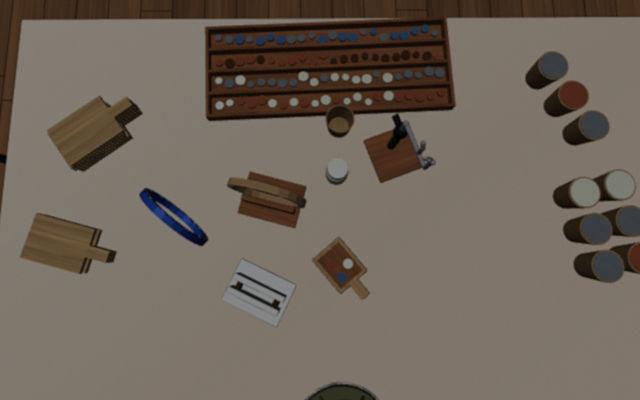

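The candidate hoops are bamboo at scene (343,185) / top (267,190) and blue at scene (365,133) / top (173,216). The bamboo one in the brown rack fits the description; the blue hoop and the white rack at scene (279,168) are look-alikes. The stand's foot is at scene (316,327) / top (393,153). I'll confirm this in one enlarged crop.

```bash
cat > h.py <<'E'
from rig import bot
import cv2,numpy as np
def cam(n):
    m=bot.camera_model(n);return np.array(m["camera_matrix"]),np.array(m["R"]),np.array(m["t"])
def ray(n,p):
    K,R,t=cam(n);d=R.T@np.linalg.inv(K)@np.array([p[0],p[1],1.]);return -R.T@t,d/np.linalg.norm(d)
def plane(n,p,z):
    c,d=ray(n,p);return c+d*(z-c[2])/d[2]
def tri(ps,pt):
    c1,d1=ray("scene",ps);c2,d2=ray("top",pt)
    s=np.linalg.lstsq(np.c_[d1,-d2],c2-c1,rcond=None)[0]
    a,b=c1+s[0]*d1,c2+s[1]*d2;return (a+b)/2,np.linalg.norm(a-b)
def proj(n,X):
    K,R,t=cam(n);q=K@(R@np.array(X)+t);return q[:2]/q[2]
def crop(im,x,y,w,h,k):
    c=cv2.resize(im[y:y+h,x:x+w],None,fx=k,fy=k,interpolation=cv2.INTER_CUBIC)
    return np.clip(c*1.4,0,255).astype(np.uint8)
E
python3 - <<'E'
from h import *
s=cv2.imread("pics/scene0.png");t=cv2.imread("pics/top0.png")
a=crop(s,300,145,100,100,4)[:300*1+100]; 
A=np.hstack([crop(s,300,150,80,60+25,5)[:, :400][:300+125],])
rows=[np.hstack([cv2.resize(crop(s,300,150,100,75,4),(400,300)),crop(s,255,255,100,75,4)]),
      np.hstack([crop(t,220,165,100,75,4),crop(t,355,110,100,75,4)])]
cv2.imwrite("pics/crop1.png",np.vstack(rows))
E
```

```text
(no output)
```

View pics/crop1.png

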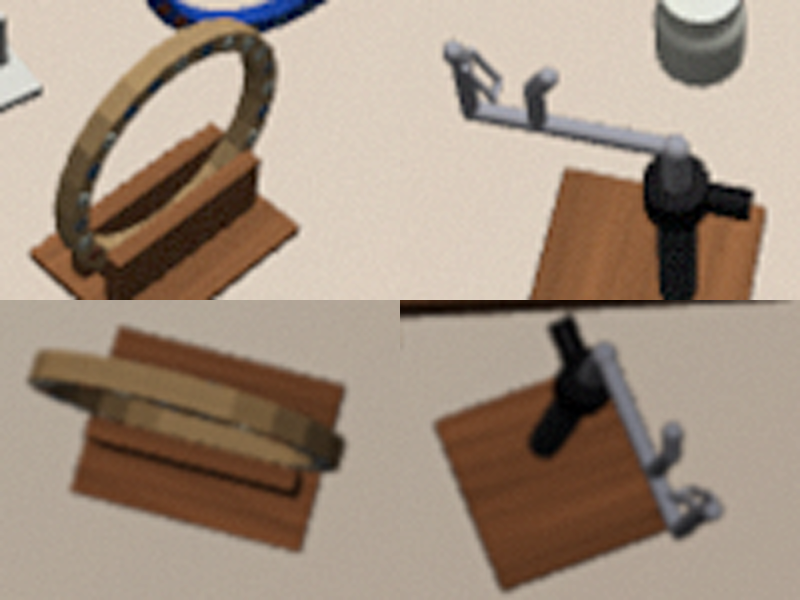

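The crops show the bamboo hoop upright in the brown rack and the J-hook, with tip end at scene (268,267) / top (432.5,162), guide top at (292,274) / (423,142.5) and arm end at (324,291) / (406,122.5).

```bash
python3 - <<'E'
from h import *
S={"tipend":((268,267),(432.5,162)),"tipbase":((273,282.5),(424.5,167.5)),"guidetop":((292,273.7),(423.2,142.5)),"guidebase":((289.2,285.5),(419.5,152)),"armend":((324.2,290.7),(406.2,122.5))}
for k,(a,b) in S.items():
    X,e=tri(a,b);print(k,X.round(4),round(e,4))
s=cv2.imread("pics/scene0.png");t=cv2.imread("pics/top0.png")
# red-brown wood mask of feet
def foot(n,im,x,y,w,h,z):
    hs=cv2.cvtColor(im,cv2.COLOR_BGR2HSV)
    m=((hs[...,0]<13)|(hs[...,0]>172))&(hs[...,1]>95)&(hs[...,2]>35)
    k=np.zeros_like(m);k[y:y+h,x:x+w]=m[y:y+h,x:x+w];k=k.astype(np.uint8)
    c=max(cv2.findContours(k,0,1)[0],key=cv2.contourArea)
    hull=cv2.convexHull(c)
    ap=cv2.approxPolyDP(hull,3,True)[:,0];print(n,cv2.contourArea(c),ap.tolist())
    for p in ap: print("   ",plane(n,p,z)[:2].round(4))
foot("top",t,362,115,65,72,.012)
foot("scene",s,280,295,70,65,.012)
foot("top",t,232,165,80,65,.012)
foot("scene",s,300,175,80,65,.012)
E
```

```text
tipend [ 0.5929 -0.1721  0.2372] 0.0009
tipbase [ 0.5959 -0.172   0.1793] 0.0015
guidetop [ 0.6351 -0.1575  0.2296] 0.0009
guidebase [ 0.6281 -0.162   0.1836] 0.001
armend [ 0.6918 -0.1364  0.1856] 0.0007
top 1641.0 [[407, 135], [420, 167], [380, 181], [364, 141], [391, 130]]
    [ 0.7187 -0.1803]
    [ 0.6342 -0.2098]
    [ 0.5988 -0.1066]
    [ 0.7036 -0.0689]
    [ 0.7324 -0.1394]
scene 1369.0 [[345, 307], [336, 357], [284, 346], [296, 298]]
    [ 0.7068 -0.0715]
    [ 0.7472 -0.1791]
    [ 0.6404 -0.2185]
    [ 0.5995 -0.1124]
top 1061.0 [[242, 195], [299, 208], [294, 227], [238, 212]]
    [0.5659 0.2413]
    [0.5318 0.0984]
    [0.4844 0.1109]
    [0.5231 0.2505]
scene 250.0 [[363, 206], [360, 218], [335, 238], [330, 226], [338, 216], [357, 204]]
    [0.6022 0.2056]
    [0.6147 0.1662]
    [0.591  0.0774]
    [0.5607 0.1025]
    [0.5619 0.1413]
    [0.5851 0.2031]
```

```bash
python3 - <<'E'
from h import *
c=[(250,171.7),(305.7,186.2),(295.5,227.5),(238.7,212.5)]
for z in(.01,.015,.02):
    P=np.array([plane("top",p,z)[:2] for p in c])
    print(z,P.mean(0).round(4),np.linalg.norm(P-np.roll(P,-1,0),axis=1).round(4),[round(float(np.degrees(np.arctan2(*(v)[::-1]))),1) for v in(P[0]-P[1],P[3]-P[2],P[0]-P[3],P[1]-P[2])])
cs=[(307.5,213.2),(374.5,207.5)]
for z in(.01,.015,.02):print([plane("scene",p,z)[:2].round(4) for p in cs])
s=cv2.imread("pics/scene0.png")
hs=cv2.cvtColor(s,cv2.COLOR_BGR2HSV)
m=((hs[...,0]>13)&(hs[...,0]<28)&(hs[...,1]>65)).astype(np.uint8)
k=np.zeros_like(m);k[153:220,308:372]=m[153:220,308:372]
n,l,st,_=cv2.connectedComponentsWithStats(k);i=1+st[1:,4].argmax();k=(l==i).astype(np.uint8);print(st[i])
hull=cv2.convexHull(max(cv2.findContours(k,0,1)[0],key=cv2.contourArea))[:,0].astype(float)
print(hull.tolist())
a=np.radians(-14)
for off in(-.008,0,.008):
  ax=np.array([np.cos(a),np.sin(a),0]);o=np.array([.5405,.1715,0])+off*ax
  lat=np.array([-ax[1],ax[0],0]);Q=[]
  for p in hull:
    c0,d=ray("scene",p);X=c0+d*(ax@(o-c0))/(ax@d);Q.append(((X-o)@lat,X[2]))
  Q=np.array(Q)
  sel=Q[Q[:,1]>.06]
  f=np.linalg.lstsq(np.c_[2*sel,np.ones(len(sel))],(sel**2).sum(1),rcond=None)[0]
  print(off,f[:2].round(4),np.sqrt(f[2]+f[:2]@f[:2]).round(4),Q[:,1].max().round(4))
for n,p,z in(("top",(337,163),.075),("scene",(331,250),.075),("top",(340,117),.065)):print(plane(n,p,z))
E
```

```text
0.01 [0.5546 0.1651] [0.1463 0.1072 0.147  0.1071] [74.7, 74.7, -14.3, -14.0]
0.015 [0.5539 0.1645] [0.1455 0.1066 0.1462 0.1066] [74.7, 74.7, -14.3, -14.0]
0.02 [0.5532 0.164 ] [0.1447 0.1061 0.1454 0.106 ] [74.7, 74.7, -14.3, -14.0]
[array([0.487 , 0.1077]), array([0.6304, 0.2188])]
[array([0.4892, 0.1046]), array([0.6318, 0.2152])]
[array([0.4914, 0.1016]), array([0.6332, 0.2116])]
[314 155  55  64 888]
[[357.0, 155.0], [361.0, 156.0], [363.0, 157.0], [364.0, 158.0], [367.0, 162.0], [368.0, 167.0], [368.0, 169.0], [367.0, 174.0], [365.0, 180.0], [362.0, 186.0], [324.0, 217.0], [320.0, 218.0], [319.0, 218.0], [317.0, 216.0], [314.0, 207.0], [314.0, 198.0], [315.0, 194.0], [319.0, 184.0], [324.0, 176.0], [330.0, 169.0], [333.0, 166.0], [339.0, 161.0], [344.0, 157.0], [348.0, 156.0], [354.0, 155.0]]
-0.008 [0.0175 0.0726] 0.0975 0.1715
0 [0.0111 0.0792] 0.1015 0.1837
0.008 [0.0029 0.0908] 0.1016 0.1959
[0.63125403 0.00509047 0.075     ]
[0.62093087 0.00752633 0.075     ]
[ 0.74882552 -0.00471065  0.065     ]
```

```bash
python3 - <<'E'
from h import *
up=np.array([[367,162],[364,158],[361,156],[357,155],[354,155],[348,156],[344,157],[339,161],[333,166],[330,169],[324,176],[319,184],[315,194],[314,198]],float)
a=np.radians(-15.0);ax=np.array([np.cos(a),np.sin(a),0]);lat=np.array([-ax[1],ax[0],0])
for off in(-.012,-.008,-.004):
  o=np.array([.556,.1635,0])+off*ax;Q=[]
  for p in up:
    c0,d=ray("scene",p);X=c0+d*(ax@(o-c0))/(ax@d);Q.append(((X-o)@lat,X[2]))
  Q=np.array(Q);f=np.linalg.lstsq(np.c_[2*Q,np.ones(len(Q))],(Q**2).sum(1),rcond=None)[0]
  print(off,f[:2].round(4),np.sqrt(f[2]+f[:2]@f[:2]).round(4),Q[:,1].max().round(4))
# current robot and target
from scipy.spatial.transform import Rotation as Rn
o=bot.get_obs();R=Rn.from_quat(o["ee_rot"]).as_matrix();print(R.round(3))
E
```

```text
-0.012 [0.0077 0.0947] 0.0948 0.1918
-0.008 [0.0036 0.1015] 0.0941 0.1978
-0.004 [-0.0006  0.1083] 0.0933 0.2038
[[ 0.953  0.303 -0.001]
 [ 0.303 -0.953  0.002]
 [-0.    -0.002 -1.   ]]
```

Emit:
{"name": "send_rows", "arguments": {
  "deltas": [
    {"tx": 0.8,"ty": 0.8,"tz": 0.9,"grip": 1},
    {"tx": 0.8,"ty": 0.8,"tz": 0.9,"grip": 1},
    {"tx": 0.8,"ty": 0.8,"tz": 0.9,"grip": 1},
    {"tx": 0.8,"ty": 0.8,"tz": 0.9,"grip": 1},
    {"tx": 0.8,"ty": 0.8,"tz": 0.9,"grip": 1},
    {"tx": 0.8,"ty": 0.8,"tz": 0.9,"grip": 1},
    {"tx": 1,"ty": 1,"grip": 1},
    {"tx": 1,"ty": 1,"grip": 1},
    {"tx": 1,"ty": 1,"grip": 1},
    {"tx": 1,"ty": 1,"grip": 1},
    {"tx": 1,"ty": 1,"grip": 1},
    {"tx": 1,"ty": 1,"az": 1,"grip": 1},
    {"tx": 1,"ty": 1,"az": 1,"grip": 1},
    {"tx": 1,"ty": 1,"az": 1,"grip": 1},
    {"tx": 1,"ty": 1,"az": 1,"grip": 1},
    {"tx": 1,"ty": 1,"az": 1,"grip": 1},
    {"ty": 1,"az": 1,"grip": 1},
    {"ty": 1,"az": 1,"grip": 1},
    {"ty": 1,"az": 1,"grip": 1},
    {"ty": 1,"az": 1,"grip": 1}
  ]
}}

```text
schema error: expected keys tx, ty, tz, ax, ay, az, grip
```

Emit:
{"name": "send_rows", "arguments": {
  "deltas": [
    {"tx": 0.8,"ty": 0.8,"tz": 0.9,"ax": 0,"ay": 0,"az": 0,"grip": 1},
    {"tx": 0.8,"ty": 0.8,"tz": 0.9,"ax": 0,"ay": 0,"az": 0,"grip": 1},
    {"tx": 0.8,"ty": 0.8,"tz": 0.9,"ax": 0,"ay": 0,"az": 0,"grip": 1},
    {"tx": 0.8,"ty": 0.8,"tz": 0.9,"ax": 0,"ay": 0,"az": 0,"grip": 1},
    {"tx": 0.8,"ty": 0.8,"tz": 0.9,"ax": 0,"ay": 0,"az": 0,"grip": 1},
    {"tx": 0.8,"ty": 0.8,"tz": 0.9,"ax": 0,"ay": 0,"az": 0,"grip": 1},
    {"tx": 1,"ty": 1,"tz": 0,"ax": 0,"ay": 0,"az": 0,"grip": 1},
    {"tx": 1,"ty": 1,"tz": 0,"ax": 0,"ay": 0,"az": 0,"grip": 1},
    {"tx": 1,"ty": 1,"tz": 0,"ax": 0,"ay": 0,"az": 0,"grip": 1},
    {"tx": 1,"ty": 1,"tz": 0,"ax": 0,"ay": 0,"az": 1,"grip": 1},
    {"tx": 1,"ty": 1,"tz": 0,"ax": 0,"ay": 0,"az": 1,"grip": 1},
    {"tx": 1,"ty": 1,"tz": 0,"ax": 0,"ay": 0,"az": 1,"grip": 1},
    {"tx": 1,"ty": 1,"tz": 0,"ax": 0,"ay": 0,"az": 1,"grip": 1},
    {"tx": 1,"ty": 1,"tz": 0,"ax": 0,"ay": 0,"az": 1,"grip": 1},
    {"tx": 1,"ty": 1,"tz": 0,"ax": 0,"ay": 0,"az": 1,"grip": 1},
    {"tx": 1,"ty": 1,"tz": 0,"ax": 0,"ay": 0,"az": 1,"grip": 1},
    {"tx": 0,"ty": 1,"tz": 0,"ax": 0,"ay": 0,"az": 1,"grip": 1},
    {"tx": 0,"ty": 1,"tz": 0,"ax": 0,"ay": 0,"az": 1,"grip": 1},
    {"tx": 0,"ty": 1,"tz": 0,"ax": 0,"ay": 0,"az": 1,"grip": 1},
    {"tx": 0,"ty": 1,"tz": 0,"ax": 0,"ay": 0,"az": 1,"grip": 1}
  ]
}}

```text
clock: 1.77
tcp_pos: [0.5668, -0.1481, 0.3736]
ee_rot: [0.828, 0.561, -0.0, -0.0]
ft_force: [-0.3, 0.0, 0.6]
finger_gap: 0.0861
grasp_force: 0.0
```

Emit:
{"name": "send_rows", "arguments": {
  "deltas": [
    {"tx": 0.24,"ty": 1,"tz": 0,"ax": 0,"ay": 0,"az": 0.5,"grip": 1},
    {"tx": 0,"ty": 1,"tz": 0,"ax": 0,"ay": 0,"az": 0.5,"grip": 1},
    {"tx": 0,"ty": 1,"tz": 0,"ax": 0,"ay": 0,"az": 0.5,"grip": 1},
    {"tx": 0,"ty": 1,"tz": 0,"ax": -0.66,"ay": 0.176,"az": 0,"grip": 1},
    {"tx": 0,"ty": 1,"tz": 0,"ax": -0.66,"ay": 0.176,"az": 0,"grip": 1},
    {"tx": 0,"ty": 1,"tz": 0,"ax": -0.66,"ay": 0.176,"az": 0,"grip": 1},
    {"tx": 0,"ty": 1,"tz": 0,"ax": -0.66,"ay": 0.176,"az": 0,"grip": 1},
    {"tx": 0,"ty": 1,"tz": 0,"ax": -0.66,"ay": 0.176,"az": 0,"grip": 1},
    {"tx": 0,"ty": 1,"tz": -0.75,"ax": -0.66,"ay": 0.176,"az": 0,"grip": 1},
    {"tx": 0,"ty": 1,"tz": -0.75,"ax": -0.66,"ay": 0.176,"az": 0,"grip": 1},
    {"tx": 0,"ty": 1,"tz": -0.75,"ax": -0.66,"ay": 0.176,"az": 0,"grip": 1},
    {"tx": 0,"ty": 1,"tz": -0.75,"ax": 0,"ay": 0,"az": 0,"grip": 1},
    {"tx": 0,"ty": 1,"tz": -0.75,"ax": 0,"ay": 0,"az": 0,"grip": 1},
    {"tx": 0,"ty": 1,"tz": -0.75,"ax": 0,"ay": 0,"az": 0,"grip": 1},
    {"tx": 0,"ty": 0.94,"tz": -0.75,"ax": 0,"ay": 0,"az": 0,"grip": 1},
    {"tx": 0,"ty": 0,"tz": 0,"ax": 0,"ay": 0,"az": 0,"grip": 1},
    {"tx": 0,"ty": 0,"tz": 0,"ax": 0,"ay": 0,"az": 0,"grip": 1}
  ],
  "force": 100
}}

```text
clock: 3.18
tcp_pos: [0.5715, 0.2258, 0.2414]
ee_rot: [0.773, 0.596, -0.173, 0.132]
ft_force: [-0.3, -0.3, 0.7]
finger_gap: 0.0852
grasp_force: 0.0
```

```bash
python3 - <<'E'
from h import *
from scipy.spatial.transform import Rotation as Rn
o=bot.get_obs();R=Rn.from_quat(o["ee_rot"]).as_matrix();print(o["tcp_pos"],R.round(3).tolist(),o["joint_positions"].round(2))
s=bot.capture("scene");t=bot.capture("top")
cv2.imwrite("pics/pre.png",np.hstack([crop(s,290,100,100,130,4),crop(t,215,110,100,130,4)]))
E
```

```text
[0.57152987 0.22583488 0.24138251] [[0.231, 0.967, -0.111], [0.875, -0.256, -0.41], [-0.425, -0.002, -0.905]] [-0.12  0.57 -0.71  1.29  0.57  1.8  -1.05]
```

View pics/pre.png

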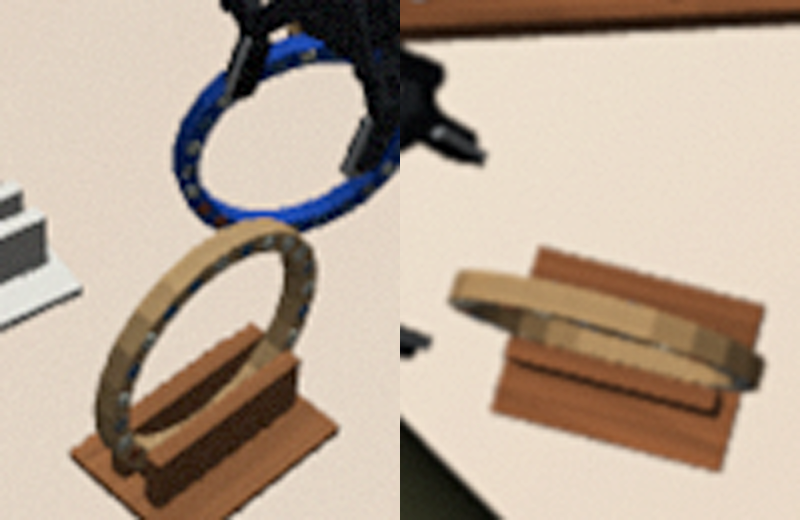

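The picture shows the open fingers straddling above the hoop, with tips at top (236,150) and (222.5,195.5). The rim band at the top view is near (265,186). A quick check of the band's plane follows.

```bash
python3 - <<'E'
from h import *
a=np.radians(-15.0);ax=np.array([np.cos(a),np.sin(a),0]);lat=np.array([-ax[1],ax[0],0]);H=np.array([.556,.1635,.105])
for d in(0,.03):
  for o in(-.008,.008):
    X=H+lat*d+ax*o+[0,0,np.sqrt(.09**2-d*d)];print(d,o,proj("top",X).round(1),proj("scene",X).round(1))
t=bot.capture("top");hs=cv2.cvtColor(t,cv2.COLOR_BGR2HSV)
for c in(243,250,257,265,270): print(c,[(r,*map(int,hs[r,c])) for r in range(174,196,1)])
E
```

```text
0 -0.008 [261.9 189.7] [339.8 160.7]
0 0.008 [264.  182.2] [344.6 164.3]
0.03 -0.008 [248.1 186.5] [348.6 156. ]
0.03 0.008 [250.3 179.1] [353.4 159.5]
243 [(174, 17, 32, 168), (175, 16, 35, 169), (176, 16, 33, 169), (177, 16, 37, 167), (178, 17, 63, 154), (179, 17, 98, 136), (180, 17, 114, 128), (181, 17, 113, 126), (182, 17, 112, 128), (183, 17, 114, 128), (184, 17, 113, 131), (185, 16, 113, 129), (186, 15, 125, 94), (187, 13, 132, 56), (188, 16, 125, 51), (189, 17, 118, 54), (190, 17, 121, 55), (191, 17, 125, 55), (192, 16, 115, 53), (193, 13, 105, 68), (194, 11, 135, 87), (195, 12, 161, 92)]
250 [(174, 12, 162, 99), (175, 12, 163, 102), (176, 12, 165, 102), (177, 11, 166, 97), (178, 11, 160, 94), (179, 13, 140, 104), (180, 16, 120, 123), (181, 17, 113, 129), (182, 17, 110, 127), (183, 17, 114, 127), (184, 17, 109, 126), (185, 17, 116, 128), (186, 17, 115, 129), (187, 17, 104, 115), (188, 19, 76, 90), (189, 17, 93, 82), (190, 16, 114, 83), (191, 16, 123, 83), (192, 17, 120, 83), (193, 17, 120, 85), (194, 17, 124, 84), (195, 15, 136, 77)]
257 [(174, 11, 139, 103), (175, 12, 163, 97
[... 630 characters left out ...]
4, 16, 116, 127), (185, 17, 114, 128), (186, 17, 115, 129), (187, 17, 114, 128), (188, 17, 114, 128), (189, 17, 112, 130), (190, 17, 117, 129), (191, 16, 115, 102), (192, 16, 115, 71), (193, 16, 117, 96), (194, 16, 115, 122), (195, 17, 114, 125)]
270 [(174, 18, 35, 170), (175, 18, 35, 167), (176, 14, 53, 144), (177, 11, 106, 113), (178, 11, 159, 98), (179, 12, 162, 96), (180, 12, 160, 99), (181, 11, 157, 101), (182, 11, 161, 95), (183, 11, 161, 90), (184, 13, 147, 97), (185, 16, 121, 120), (186, 17, 115, 129), (187, 17, 112, 128), (188, 17, 115, 126), (189, 17, 115, 126), (190, 17, 113, 126), (191, 17, 114, 130), (192, 16, 114, 119), (193, 16, 94, 79), (194, 16, 97, 79), (195, 17, 111, 115)]
```

Emit:
{"name": "send_rows", "arguments": {
  "deltas": [
    {"tx": -0.07,"ty": -0.26,"tz": -0.57,"ax": 0,"ay": 0,"az": 0,"grip": 1},
    {"tx": -0.07,"ty": -0.26,"tz": -0.57,"ax": 0,"ay": 0,"az": 0,"grip": 1},
    {"tx": -0.07,"ty": -0.26,"tz": -0.57,"ax": 0,"ay": 0,"az": 0,"grip": 1},
    {"tx": -0.07,"ty": -0.26,"tz": -0.57,"ax": 0,"ay": 0,"az": 0,"grip": 0.3},
    {"tx": -0.07,"ty": -0.26,"tz": -0.57,"ax": 0,"ay": 0,"az": 0,"grip": 0},
    {"tx": 0,"ty": 0,"tz": 0,"ax": 0,"ay": 0,"az": 0,"grip": -0.3},
    {"tx": 0,"ty": 0,"tz": 0,"ax": 0,"ay": 0,"az": 0,"grip": -0.4},
    {"tx": 0,"ty": 0,"tz": 0,"ax": 0,"ay": 0,"az": 0,"grip": -0.5},
    {"tx": 0,"ty": 0,"tz": 0,"ax": 0,"ay": 0,"az": 0,"grip": -1},
    {"tx": 0,"ty": 0,"tz": 0,"ax": 0,"ay": 0,"az": 0,"grip": -1},
    {"tx": 0,"ty": 0,"tz": 0,"ax": 0,"ay": 0,"az": 0,"grip": -1},
    {"tx": 0,"ty": 0,"tz": 0,"ax": 0,"ay": 0,"az": 0,"grip": -1},
    {"tx": 0,"ty": 0,"tz": 0,"ax": 0,"ay": 0,"az": 0,"grip": -1}
  ],
  "force": 80
}}

```text
clock: 4.42
tcp_pos: [0.5644, 0.1923, 0.1736]
ee_rot: [0.775, 0.594, -0.171, 0.133]
ft_force: [-0.2, 0.1, 6.3]
finger_gap: 0.0143
grasp_force: 78.4
```

Emit:
{"name": "send_rows", "arguments": {
  "deltas": [
    {"tx": 0,"ty": 0,"tz": 0.2,"ax": 0,"ay": 0,"az": 0,"grip": -1},
    {"tx": 0,"ty": 0,"tz": 0.3,"ax": 0,"ay": 0,"az": 0,"grip": -1},
    {"tx": 0,"ty": 0,"tz": 0.5,"ax": 0,"ay": 0,"az": 0,"grip": -1},
    {"tx": 0,"ty": 0,"tz": 0.5,"ax": 0,"ay": 0,"az": 0,"grip": -1},
    {"tx": 0,"ty": 0,"tz": 0.7,"ax": 0,"ay": 0,"az": 0,"grip": -1},
    {"tx": 0,"ty": 0,"tz": 0.7,"ax": 0,"ay": 0,"az": 0,"grip": -1},
    {"tx": 0,"ty": 0,"tz": 0.7,"ax": 0,"ay": 0,"az": 0,"grip": -1},
    {"tx": 0,"ty": 0,"tz": 0.7,"ax": 0,"ay": 0,"az": 0,"grip": -1},
    {"tx": 0,"ty": 0,"tz": 0.6,"ax": 0,"ay": 0,"az": 0,"grip": -1},
    {"tx": 0,"ty": 0,"tz": 0.4,"ax": 0,"ay": 0,"az": 0,"grip": -1},
    {"tx": 0,"ty": 0,"tz": 0,"ax": 0,"ay": 0,"az": 0,"grip": -1}
  ]
}}

```text
clock: 5.33
tcp_pos: [0.5648, 0.1922, 0.3076]
ee_rot: [0.775, 0.594, -0.17, 0.133]
ft_force: [-0.4, 0.4, -2.6]
finger_gap: 0.0145
grasp_force: 78.1
```

```bash
python3 - <<'E'
from h import *
s=bot.capture("scene");t=bot.capture("top")
cv2.imwrite("pics/lift.png",np.hstack([crop(s,300,80,100,130,4),crop(t,215,110,100,130,4)]))
o=bot.get_obs();print(o["ft_force"],o["moment"],o["tcp_pos"],o["ee_rot"],o["joint_positions"])
E
```

```text
[ 0.011095    0.06301263 -2.9996305 ] [ 0.67368004 -0.1912961   0.03624733] [0.5641812  0.1917282  0.30449436] [ 0.77484963  0.59389854 -0.17141304  0.13232589] [-0.0611322   0.48372623 -0.71690605  1.2696337   0.55202192  1.864643
 -0.97725495]
```

View pics/lift.png

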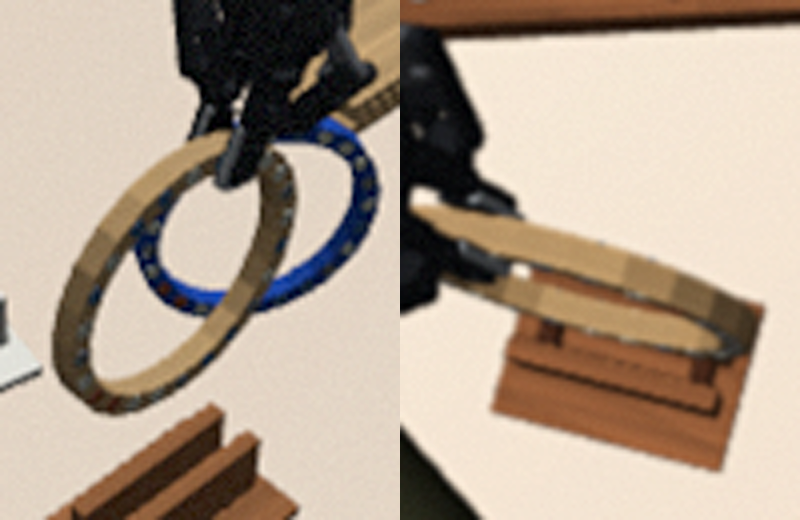

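The hoop is held firmly, with the pinch at scene (360,120) and its bottom edge at about (325,182), clear of the rack. Next I carry it high over to the tip side of the hook.

Emit:
{"name": "send_rows", "arguments": {
  "deltas": [
    {"tx": 0,"ty": 0,"tz": 0.8,"ax": 0,"ay": 0,"az": 0,"grip": -1},
    {"tx": 0,"ty": -0.3,"tz": 0.9,"ax": 0,"ay": 0,"az": 0.3,"grip": -1},
    {"tx": 0,"ty": -0.6,"tz": 0.9,"ax": 0,"ay": 0,"az": 0.6,"grip": -1},
    {"tx": 0,"ty": -0.8,"tz": 0.9,"ax": 0,"ay": 0,"az": 0.6,"grip": -1},
    {"tx": -0.1,"ty": -0.9,"tz": 0.8,"ax": 0,"ay": 0,"az": 0.6,"grip": -1},
    {"tx": -0.1,"ty": -0.9,"tz": 0.1,"ax": 0,"ay": 0,"az": 0.6,"grip": -1},
    {"tx": -0.1,"ty": -0.9,"tz": 0,"ax": 0,"ay": 0,"az": 0.6,"grip": -1},
    {"tx": -0.1,"ty": -0.9,"tz": 0,"ax": 0,"ay": 0,"az": 0.6,"grip": -1},
    {"tx": -0.1,"ty": -0.9,"tz": 0,"ax": 0,"ay": 0,"az": 0.6,"grip": -1},
    {"tx": -0.1,"ty": -0.9,"tz": 0,"ax": 0,"ay": 0,"az": 0.6,"grip": -1},
    {"tx": -0.1,"ty": -0.9,"tz": 0,"ax": 0,"ay": 0,"az": 0.6,"grip": -1},
    {"tx": -0.1,"ty": -0.9,"tz": 0,"ax": 0,"ay": 0,"az": 0.6,"grip": -1},
    {"tx": -0.1,"ty": -0.9,"tz": 0,"ax": 0,"ay": 0,"az": 0.6,"grip": -1},
    {"tx": -0.1,"ty": -0.9,"tz": 0,"ax": 0,"ay": 0,"az": 0.6,"grip": -1},
    {"tx": -0.1,"ty": -0.9,"tz": 0,"ax": 0,"ay": 0,"az": 0.2,"grip": -1},
    {"tx": 0,"ty": -0.9,"tz": 0,"ax": 0,"ay": 0,"az": 0,"grip": -1},
    {"tx": 0,"ty": -0.7,"tz": 0,"ax": 0,"ay": 0,"az": 0,"grip": -1},
    {"tx": 0,"ty": -0.4,"tz": 0,"ax": 0,"ay": 0,"az": 0,"grip": -1},
    {"tx": 0,"ty": -0.2,"tz": 0,"ax": 0,"ay": 0,"az": 0,"grip": -1},
    {"tx": 0,"ty": 0,"tz": 0,"ax": 0,"ay": 0,"az": 0,"grip": -1}
  ]
}}

```text
clock: 7.1
tcp_pos: [0.5361, -0.1542, 0.4133]
ee_rot: [0.559, 0.801, -0.124, 0.177]
ft_force: [-0.3, 0.1, -2.4]
finger_gap: 0.0147
grasp_force: 78.2
```

```bash
cat > st.py <<'E'
from h import *
from scipy.spatial.transform import Rotation as Rn
O=np.array([.6125,-.1665,0]);A=np.radians(20.5);ax=np.array([np.cos(A),np.sin(A),0]);lat=np.array([-ax[1],ax[0],0])
def st():
    o=bot.get_obs();R=Rn.from_quat(o["ee_rot"]).as_matrix();p=o["tcp_pos"];y=R[:,1]
    print("t",round(o["clock"],2),"tcp",p.round(4),"y yaw",np.degrees(np.arctan2(y[1],y[0])).round(2),"y tilt",np.degrees(np.arcsin(y[2])).round(2),"z.lat",np.degrees(np.arcsin(R[:,2]@lat)).round(2),"s",((p-O)@ax).round(4),"lat",((p-O)@lat).round(4),"F",o["ft_force"].round(2),"M",o["moment"].round(2),"gap",o["finger_gap"].round(4))
    return o,R
E
python3 -c "
from st import *
st()"
```

```text
Traceback (most recent call last):
  File "st.py", line 6, in st
    print("t",round(o["clock"],2),"tcp",p.round(4),"y yaw",np.degrees(np.arctan2(y[1],y[0])).round(2),"y tilt",np.degrees(np.arcsin(y[2])).round(2),"z.lat",np.degrees(np.arcsin(R[:,2]@lat)).round(2),"s",((p-O)@ax).round(4),"lat",((p-O)@lat).round(4),"F",o["ft_force"].round(2),"M",o["moment"].round(2),"gap",o["finger_gap"].round(4))
                                                                                                                                                                                                                                                                                                                    ^^^^^^^^^^^^^^^^^^^^^
AttributeError: 'float' object has no attribute 'round'
```

```bash
sed -i 's/o\["finger_gap"\].round(4)/round(o["finger_gap"],4)/' st.py
python3 -c "
from st import *
st()"
```

```text
t 7.1 tcp [ 0.5361 -0.1542  0.4133] y yaw 20.15 y tilt -0.03 z.lat -24.97 s -0.0672 lat 0.0382 F [-0.34  0.09 -2.35] M [ 0.72  0.27 -0.06] gap 0.0147
```

Emit:
{"name": "send_rows", "arguments": {
  "deltas": [
    {"tx": 0.05,"ty": -0.15,"tz": -0.4,"ax": 0,"ay": 0,"az": 0.08,"grip": -1},
    {"tx": 0.06,"ty": -0.15,"tz": -0.6,"ax": 0,"ay": 0,"az": 0,"grip": -1},
    {"tx": 0,"ty": 0,"tz": -0.7,"ax": 0,"ay": 0,"az": 0,"grip": -1},
    {"tx": 0,"ty": 0,"tz": -0.7,"ax": 0,"ay": 0,"az": 0,"grip": -1},
    {"tx": 0,"ty": 0,"tz": -0.7,"ax": 0,"ay": 0,"az": 0,"grip": -1},
    {"tx": 0,"ty": 0,"tz": -0.6,"ax": 0,"ay": 0,"az": 0,"grip": -1},
    {"tx": 0,"ty": 0,"tz": -0.4,"ax": 0,"ay": 0,"az": 0,"grip": -1},
    {"tx": 0,"ty": 0,"tz": -0.25,"ax": 0,"ay": 0,"az": 0,"grip": -1},
    {"tx": 0,"ty": 0,"tz": 0,"ax": 0,"ay": 0,"az": 0,"grip": -1},
    {"tx": 0,"ty": 0,"tz": 0,"ax": 0,"ay": 0,"az": 0,"grip": -1}
  ]
}}

```text
clock: 7.93
tcp_pos: [0.5397, -0.1606, 0.3058]
ee_rot: [0.555, 0.803, -0.123, 0.179]
ft_force: [-0.2, -0.5, -1.3]
finger_gap: 0.0147
grasp_force: 78.2
```

```bash
python3 - <<'E'
from st import *
st()
s=bot.capture("scene");t=bot.capture("top")
cv2.imwrite("pics/stage.png",np.hstack([crop(s,225,205,110,125,4)[:,:400],crop(t,360,85,100,125,4)]))
cv2.imwrite("pics/stage_s.png",s);cv2.imwrite("pics/stage_t.png",t)
E
```

```text
t 7.93 tcp [ 0.5397 -0.1606  0.3058] y yaw 20.66 y tilt 0.07 z.lat -25.06 s -0.0661 lat 0.0311 F [-0.23 -0.47 -1.3 ] M [0.59 0.19 0.06] gap 0.0147
```

View pics/stage.png

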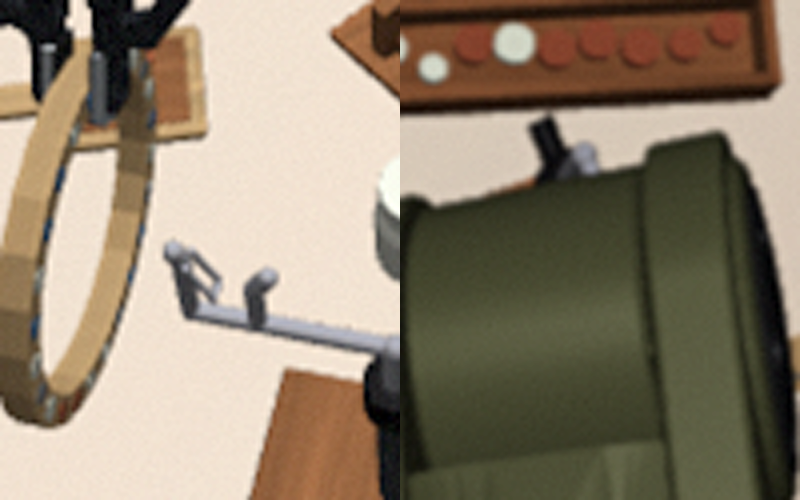

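```bash
python3 - <<'E'
from st import *
o,R=st();y=R[:,1];y[2]=0;y/=np.linalg.norm(y);l=np.array([-y[1],y[0],0])
s=cv2.imread("pics/stage_s.png")
th=np.linspace(0,2*np.pi,721)
for dl,dz in((0,0),(.004,0),(0,.004)):
  C=o["tcp_pos"]-(.030-dl)*l+np.array([0,0,-.0686+dz])
  P=np.array([proj("scene",C+f*y+.09*(np.cos(t)*l+np.sin(t)*np.array([0,0,1]))) for f in(-.008,.008) for t in th])
  h=P[721:]
  print(dl,dz,C.round(4),"bottom",P[P[:,1].argmax()].round(1),"right",P[P[:,0].argmax()].round(1),"left",P[P[:,0].argmin()].round(1))
hs=cv2.cvtColor(s,cv2.COLOR_BGR2HSV)
m=((hs[...,1]>55)&(hs[...,0]<30)).astype(np.uint8);m[:245]=0;m[:,:200]=0;m[:,272:]=0
n,lb,stt,_=cv2.connectedComponentsWithStats(m);i=1+stt[1:,4].argmax();yy,xx=np.where(lb==i)
print("mask max row",yy.max(),xx[yy==yy.max()],"min col",xx.min(),yy[xx==xx.min()])
for r in(245,250,255,260):print(r,xx[yy==r].max())
print([ (r,P[721:][np.abs(P[721:,1]-r)<.5][:,0].max().round(1)) for r in (245,250,255,260)])
E
```

```text
t 8.03 tcp [ 0.5401 -0.1608  0.3067] y yaw 20.63 y tilt 0.15 z.lat -25.1 s -0.0659 lat 0.0307 F [ 0.08 -0.32 -1.51] M [0.66 0.26 0.04] gap 0.0145
0 0 [ 0.5506 -0.1889  0.2381] bottom [237.9 313. ] right [263.4 236.9] left [221.8 289.5]
0.004 0 [ 0.5492 -0.1852  0.2381] bottom [238.6 311. ] right [263.9 235. ] left [222.6 287.3]Traceback (most recent call last):
  File "<stdin>", line 7, in <module>
  File "h.py", line 14, in proj
    K,R,t=cam(n);q=K@(R@np.array(X)+t);return q[:2]/q[2]
          ~~~^^^
  File "h.py", line 4, in cam
    m=bot.camera_model(n);return np.array(m["camera_matrix"]),np.array(m["R"]),np.array(m["t"])
ValueError: time passes only in moves, steps and waits
```

Emit:
{"name": "send_rows", "arguments": {
  "deltas": [
    {"tx": 0.2,"ty": 0.07,"tz": 0,"ax": 0,"ay": 0,"az": 0,"grip": -1},
    {"tx": 0.4,"ty": 0.15,"tz": 0,"ax": 0,"ay": 0,"az": 0,"grip": -1},
    {"tx": 0.4,"ty": 0.15,"tz": 0,"ax": 0,"ay": 0,"az": 0,"grip": -1},
    {"tx": 0.4,"ty": 0.15,"tz": 0,"ax": 0,"ay": 0,"az": 0,"grip": -1},
    {"tx": 0.4,"ty": 0.15,"tz": 0,"ax": 0,"ay": 0,"az": 0,"grip": -1},
    {"tx": 0.4,"ty": 0.15,"tz": 0,"ax": 0,"ay": 0,"az": 0,"grip": -1},
    {"tx": 0.25,"ty": 0.1,"tz": 0,"ax": 0,"ay": 0,"az": 0,"grip": -1},
    {"tx": 0.1,"ty": 0.03,"tz": 0,"ax": 0,"ay": 0,"az": 0,"grip": -1},
    {"tx": 0,"ty": 0,"tz": 0,"ax": 0,"ay": 0,"az": 0,"grip": -1},
    {"tx": 0,"ty": 0,"tz": 0,"ax": 0,"ay": 0,"az": 0,"grip": -1},
    {"tx": 0,"ty": 0,"tz": 0,"ax": 0,"ay": 0,"az": 0,"grip": -1}
  ]
}}

```text
clock: 8.95
tcp_pos: [0.6028, -0.1376, 0.3056]
ee_rot: [0.556, 0.802, -0.123, 0.179]
ft_force: [-0.1, -0.4, -1.7]
finger_gap: 0.0146
grasp_force: 78.3
```

```bash
python3 - <<'E'
from st import *
st()
s=bot.capture("scene")
cv2.imwrite("pics/over.png",crop(s,230,195,120,130,4.5))
E
```

```text
t 8.95 tcp [ 0.6028 -0.1376  0.3056] y yaw 20.57 y tilt 0.04 z.lat -25.06 s 0.001 lat 0.0305 F [-0.08 -0.37 -1.67] M [0.66 0.21 0.01] gap 0.0146
```

View pics/over.png

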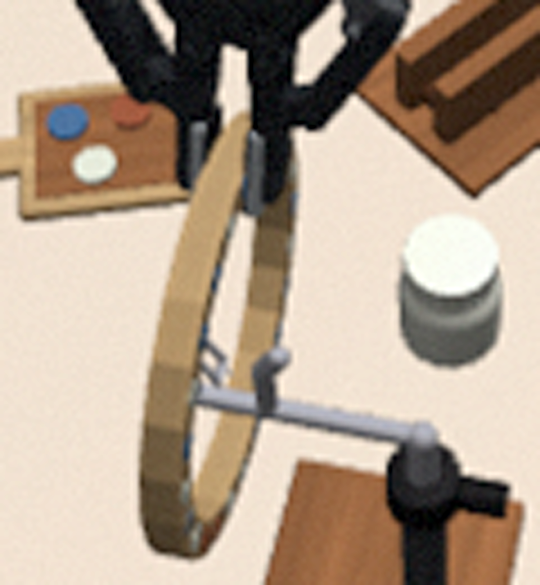

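The hook bar passes through the hoop hole; its tip and gate are at scene about (276,275), inside the ring. Next is a descent to just above the tip.

Emit:
{"name": "send_rows", "arguments": {
  "deltas": [
    {"tx": 0.04,"ty": 0.01,"tz": -0.3,"ax": 0,"ay": 0,"az": 0,"grip": -1},
    {"tx": 0,"ty": 0,"tz": -0.5,"ax": 0,"ay": 0,"az": 0,"grip": -1},
    {"tx": 0,"ty": 0,"tz": -0.5,"ax": 0,"ay": 0,"az": 0,"grip": -1},
    {"tx": 0,"ty": 0,"tz": -0.5,"ax": 0,"ay": 0,"az": 0,"grip": -1},
    {"tx": 0,"ty": 0,"tz": -0.3,"ax": 0,"ay": 0,"az": 0,"grip": -1},
    {"tx": 0,"ty": 0,"tz": -0.2,"ax": 0,"ay": 0,"az": 0,"grip": -1},
    {"tx": 0,"ty": 0,"tz": 0,"ax": 0,"ay": 0,"az": 0,"grip": -1},
    {"tx": 0,"ty": 0,"tz": 0,"ax": 0,"ay": 0,"az": 0,"grip": -1},
    {"tx": 0,"ty": 0,"tz": 0,"ax": 0,"ay": 0,"az": 0,"grip": -1}
  ]
}}

```text
clock: 9.75
tcp_pos: [0.6047, -0.1369, 0.2488]
ee_rot: [0.556, 0.802, -0.123, 0.179]
ft_force: [0.2, 0.7, -2.3]
finger_gap: 0.0146
grasp_force: 78.2
```

```bash
python3 - <<'E'
from st import *
st()
s=bot.capture("scene")
cv2.imwrite("pics/near.png",crop(s,240,210,100,110,5))
E
```

```text
t 9.75 tcp [ 0.6047 -0.1369  0.2488] y yaw 20.62 y tilt 0.13 z.lat -25.09 s 0.003 lat 0.0304 F [ 0.17  0.72 -2.32] M [0.68 0.24 0.07] gap 0.0146
```

View pics/near.png

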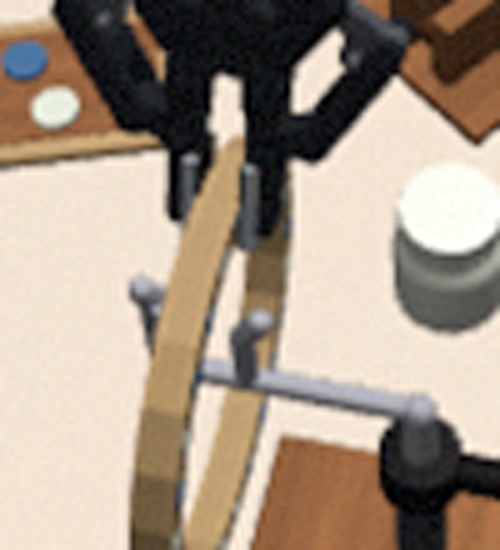

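Tip end is at scene (268,267), left of the rim, and guide top is at (292,274), right of it, so the rim is between them. I'll descend gently from here.

Emit:
{"name": "send_rows", "arguments": {
  "deltas": [
    {"tx": 0,"ty": 0,"tz": -0.15,"ax": 0,"ay": 0,"az": 0,"grip": -1},
    {"tx": 0,"ty": 0,"tz": -0.2,"ax": 0,"ay": 0,"az": 0,"grip": -1},
    {"tx": 0,"ty": 0,"tz": -0.2,"ax": 0,"ay": 0,"az": 0,"grip": -1},
    {"tx": 0,"ty": 0,"tz": -0.15,"ax": 0,"ay": 0,"az": 0,"grip": -1},
    {"tx": 0,"ty": 0,"tz": -0.1,"ax": 0,"ay": 0,"az": 0,"grip": -1},
    {"tx": 0,"ty": 0,"tz": 0,"ax": 0,"ay": 0,"az": 0,"grip": -1}
  ]
}}

```text
clock: 10.3
tcp_pos: [0.6036, -0.137, 0.227]
ee_rot: [0.556, 0.803, -0.123, 0.178]
ft_force: [-0.6, -0.0, -1.6]
finger_gap: 0.0144
grasp_force: 78.2
```

Emit:
{"name": "send_rows", "arguments": {
  "deltas": [
    {"tx": 0,"ty": 0,"tz": -0.1,"ax": 0,"ay": 0,"az": 0,"grip": -1},
    {"tx": 0,"ty": 0,"tz": -0.1,"ax": 0,"ay": 0,"az": 0,"grip": -1},
    {"tx": 0,"ty": 0,"tz": -0.1,"ax": 0,"ay": 0,"az": 0,"grip": -1},
    {"tx": 0,"ty": 0,"tz": 0,"ax": 0,"ay": 0,"az": 0,"grip": -1}
  ]
}}

```text
clock: 10.63
tcp_pos: [0.6038, -0.137, 0.2199]
ee_rot: [0.556, 0.803, -0.123, 0.178]
ft_force: [-0.6, -0.5, -2.8]
finger_gap: 0.0139
grasp_force: 78.2
```

Emit:
{"name": "send_rows", "arguments": {
  "deltas": [
    {"tx": 0,"ty": 0,"tz": -0.1,"ax": 0,"ay": 0,"az": 0,"grip": -1},
    {"tx": 0,"ty": 0,"tz": -0.1,"ax": 0,"ay": 0,"az": 0,"grip": -1},
    {"tx": 0,"ty": 0,"tz": -0.1,"ax": 0,"ay": 0,"az": 0,"grip": -1},
    {"tx": 0,"ty": 0,"tz": -0.1,"ax": 0,"ay": 0,"az": 0,"grip": -1},
    {"tx": 0,"ty": 0,"tz": 0,"ax": 0,"ay": 0,"az": 0,"grip": -1}
  ]
}}

```text
clock: 11.05
tcp_pos: [0.6038, -0.137, 0.2098]
ee_rot: [0.556, 0.803, -0.123, 0.178]
ft_force: [0.6, 0.2, -2.3]
finger_gap: 0.0145
grasp_force: 78.3
```

Emit:
{"name": "send_rows", "arguments": {
  "deltas": [
    {"tx": 0,"ty": 0,"tz": -0.1,"ax": 0,"ay": 0,"az": 0,"grip": -1},
    {"tx": 0,"ty": 0,"tz": -0.1,"ax": 0,"ay": 0,"az": 0,"grip": -1},
    {"tx": 0,"ty": 0,"tz": -0.1,"ax": 0,"ay": 0,"az": 0,"grip": -1},
    {"tx": 0,"ty": 0,"tz": 0,"ax": 0,"ay": 0,"az": 0,"grip": -1}
  ]
}}

```text
clock: 11.38
tcp_pos: [0.6043, -0.138, 0.2045]
ee_rot: [0.556, 0.802, -0.124, 0.18]
ft_force: [-3.2, -1.1, 2.1]
finger_gap: 0.0148
grasp_force: 78.9
```

```bash
python3 - <<'E'
from st import *
st()
s=bot.capture("scene")
cv2.imwrite("pics/gate.png",crop(s,245,225,70,80,6.5))
E
```

```text
t 11.38 tcp [ 0.6043 -0.138   0.2045] y yaw 20.55 y tilt 0.07 z.lat -25.21 s 0.0023 lat 0.0296 F [-3.2  -1.07  2.11] M [-0.08  0.53 -0.38] gap 0.0148
```

View pics/gate.png

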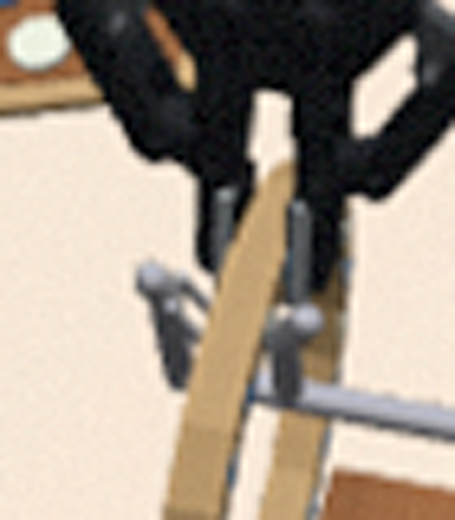

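The rim sits between the tip (scene 268,267) and the guide (292,274), close to the guide, and the −x force agrees. I'll ease it 2 mm toward the tip and continue.

Emit:
{"name": "send_rows", "arguments": {
  "deltas": [
    {"tx": -0.04,"ty": -0.015,"tz": 0.03,"ax": 0,"ay": 0,"az": 0,"grip": -1},
    {"tx": -0.04,"ty": -0.015,"tz": 0,"ax": 0,"ay": 0,"az": 0,"grip": -1},
    {"tx": 0,"ty": 0,"tz": 0,"ax": 0,"ay": 0,"az": 0,"grip": -1}
  ]
}}

```text
clock: 11.68
tcp_pos: [0.6038, -0.1378, 0.2046]
ee_rot: [0.555, 0.803, -0.122, 0.18]
ft_force: [4.7, -2.2, -0.3]
finger_gap: 0.0145
grasp_force: 78.4
```

Emit:
{"name": "send_rows", "arguments": {
  "deltas": [
    {"tx": 0,"ty": 0,"tz": -0.1,"ax": 0,"ay": 0,"az": 0,"grip": -1},
    {"tx": 0,"ty": 0,"tz": -0.1,"ax": 0,"ay": 0,"az": 0,"grip": -1},
    {"tx": 0,"ty": 0,"tz": 0,"ax": 0,"ay": 0,"az": 0,"grip": -1}
  ]
}}

```text
clock: 11.93
tcp_pos: [0.6038, -0.1378, 0.2005]
ee_rot: [0.555, 0.803, -0.122, 0.181]
ft_force: [2.6, -1.5, 2.9]
finger_gap: 0.0144
grasp_force: 78.8
```

Emit:
{"name": "send_rows", "arguments": {
  "deltas": [
    {"tx": 0,"ty": 0,"tz": -0.1,"ax": 0,"ay": 0,"az": 0,"grip": -1},
    {"tx": 0,"ty": 0,"tz": -0.1,"ax": 0,"ay": 0,"az": 0,"grip": -1},
    {"tx": 0,"ty": 0,"tz": 0,"ax": 0,"ay": 0,"az": 0,"grip": -1}
  ]
}}

```text
clock: 12.18
tcp_pos: [0.6038, -0.1378, 0.1957]
ee_rot: [0.555, 0.802, -0.122, 0.181]
ft_force: [2.2, -2.3, 3.8]
finger_gap: 0.0146
grasp_force: 79.0
```

Emit:
{"name": "send_rows", "arguments": {
  "deltas": [
    {"tx": 0,"ty": 0,"tz": -0.08,"ax": 0,"ay": 0,"az": 0,"grip": -1},
    {"tx": 0,"ty": 0,"tz": -0.08,"ax": 0,"ay": 0,"az": 0,"grip": -1},
    {"tx": 0,"ty": 0,"tz": 0,"ax": 0,"ay": 0,"az": 0,"grip": -1}
  ]
}}

```text
clock: 12.43
tcp_pos: [0.6036, -0.1375, 0.1912]
ee_rot: [0.555, 0.803, -0.122, 0.18]
ft_force: [3.6, 0.5, 3.5]
finger_gap: 0.0145
grasp_force: 78.9
```

Emit:
{"name": "send_rows", "arguments": {
  "deltas": [
    {"tx": 0,"ty": 0,"tz": -0.08,"ax": 0,"ay": 0,"az": 0,"grip": -1},
    {"tx": 0,"ty": 0,"tz": -0.08,"ax": 0,"ay": 0,"az": 0,"grip": -1},
    {"tx": 0,"ty": 0,"tz": 0,"ax": 0,"ay": 0,"az": 0,"grip": -1}
  ]
}}

```text
clock: 12.68
tcp_pos: [0.6035, -0.1373, 0.1869]
ee_rot: [0.555, 0.803, -0.122, 0.18]
ft_force: [2.9, -0.8, 4.2]
finger_gap: 0.0146
grasp_force: 79.0
```

Emit:
{"name": "send_rows", "arguments": {
  "deltas": [
    {"tx": 0,"ty": 0,"tz": -0.06,"ax": 0,"ay": 0,"az": 0,"grip": -1},
    {"tx": 0,"ty": 0,"tz": 0,"ax": 0,"ay": 0,"az": 0,"grip": -1}
  ]
}}

```text
clock: 12.85
tcp_pos: [0.6034, -0.1371, 0.1852]
ee_rot: [0.555, 0.803, -0.122, 0.18]
ft_force: [4.1, -0.4, 4.6]
finger_gap: 0.0146
grasp_force: 79.1
```

Emit:
{"name": "send_rows", "arguments": {
  "deltas": [
    {"tx": 0,"ty": 0,"tz": -0.06,"ax": 0,"ay": 0,"az": 0,"grip": -1},
    {"tx": 0,"ty": 0,"tz": 0,"ax": 0,"ay": 0,"az": 0,"grip": -1}
  ]
}}

```text
clock: 13.02
tcp_pos: [0.6032, -0.1369, 0.1831]
ee_rot: [0.555, 0.803, -0.122, 0.179]
ft_force: [5.7, 0.2, 0.6]
finger_gap: 0.0145
grasp_force: 78.6
```

Emit:
{"name": "send_rows", "arguments": {
  "deltas": [
    {"tx": 0,"ty": 0,"tz": -0.06,"ax": 0,"ay": 0,"az": 0,"grip": -1},
    {"tx": 0,"ty": 0,"tz": 0,"ax": 0,"ay": 0,"az": 0,"grip": -1}
  ]
}}

```text
clock: 13.18
tcp_pos: [0.6008, -0.137, 0.1797]
ee_rot: [0.556, 0.803, -0.123, 0.177]
ft_force: [0.1, 1.9, 1.3]
finger_gap: 0.0144
grasp_force: 79.0
```

Emit:
{"name": "send_rows", "arguments": {
  "deltas": [
    {"tx": 0,"ty": 0,"tz": -0.04,"ax": 0,"ay": 0,"az": 0,"grip": -1},
    {"tx": 0,"ty": 0,"tz": 0,"ax": 0,"ay": 0,"az": 0,"grip": -1}
  ]
}}

```text
clock: 13.35
tcp_pos: [0.6011, -0.1372, 0.1796]
ee_rot: [0.556, 0.803, -0.124, 0.177]
ft_force: [-1.5, 1.1, 1.3]
finger_gap: 0.0147
grasp_force: 79.1
```

```bash
python3 - <<'E'
from st import *
st()
s=bot.capture("scene")
cv2.imwrite("pics/home.png",crop(s,245,225,75,85,6.5))
E
```

```text
t 13.35 tcp [ 0.6011 -0.1372  0.1796] y yaw 20.58 y tilt -0.06 z.lat -24.97 s -0.0005 lat 0.0315 F [-1.47  1.1   1.33] M [ 0.54  0.26 -0.1 ] gap 0.0147
```

View pics/home.png

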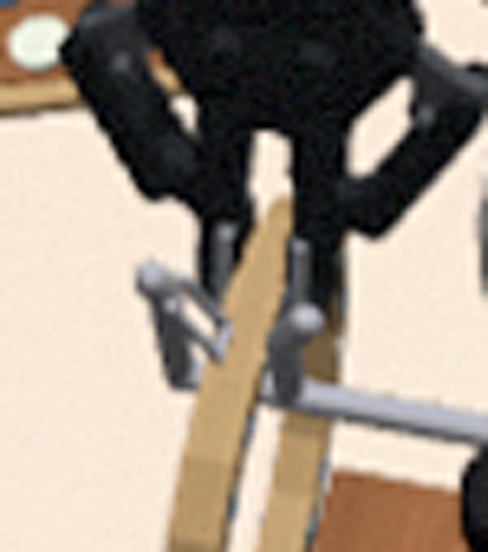

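The gate wire again runs from the tip to scene (279,278), the same place as when shut at the start, and the rim lies below it. A light extra press will confirm the seat.

Emit:
{"name": "send_rows", "arguments": {
  "deltas": [
    {"tx": 0,"ty": 0,"tz": -0.05,"ax": 0,"ay": 0,"az": 0,"grip": -1},
    {"tx": 0,"ty": 0,"tz": 0,"ax": 0,"ay": 0,"az": 0,"grip": -1},
    {"tx": 0,"ty": 0,"tz": 0,"ax": 0,"ay": 0,"az": 0,"grip": -1}
  ]
}}

```text
clock: 13.65
tcp_pos: [0.6016, -0.1377, 0.1794]
ee_rot: [0.556, 0.802, -0.124, 0.178]
ft_force: [-4.0, 3.0, 5.0]
finger_gap: 0.0145
grasp_force: 79.6
```

The seat is rigid under it. Next I relieve the load and open the fingers gently.

Emit:
{"name": "send_rows", "arguments": {
  "deltas": [
    {"tx": 0,"ty": 0,"tz": 0.05,"ax": 0,"ay": 0,"az": 0,"grip": -1},
    {"tx": 0,"ty": 0,"tz": 0.03,"ax": 0,"ay": 0,"az": 0,"grip": -1},
    {"tx": 0,"ty": 0,"tz": 0,"ax": 0,"ay": 0,"az": 0,"grip": -1},
    {"tx": 0,"ty": 0,"tz": 0,"ax": 0,"ay": 0,"az": 0,"grip": -1}
  ],
  "force": 25
}}

```text
clock: 13.98
tcp_pos: [0.6016, -0.1382, 0.1802]
ee_rot: [0.556, 0.802, -0.123, 0.178]
ft_force: [-0.3, 0.8, -2.2]
finger_gap: 0.0145
grasp_force: 78.5
```

Emit:
{"name": "send_rows", "arguments": {
  "deltas": [
    {"tx": 0,"ty": 0,"tz": 0,"ax": 0,"ay": 0,"az": 0,"grip": -0.58},
    {"tx": 0,"ty": 0,"tz": 0,"ax": 0,"ay": 0,"az": 0,"grip": -0.54},
    {"tx": 0,"ty": 0,"tz": 0,"ax": 0,"ay": 0,"az": 0,"grip": -0.5},
    {"tx": 0,"ty": 0,"tz": 0,"ax": 0,"ay": 0,"az": 0,"grip": -0.4},
    {"tx": 0,"ty": 0,"tz": 0,"ax": 0,"ay": 0,"az": 0,"grip": -0.3},
    {"tx": 0,"ty": 0,"tz": 0,"ax": 0,"ay": 0,"az": 0,"grip": -0.2},
    {"tx": 0,"ty": 0,"tz": 0,"ax": 0,"ay": 0,"az": 0,"grip": -0.1},
    {"tx": 0,"ty": 0,"tz": 0,"ax": 0,"ay": 0,"az": 0,"grip": 0},
    {"tx": 0,"ty": 0,"tz": 0,"ax": 0,"ay": 0,"az": 0,"grip": 0},
    {"tx": 0,"ty": 0,"tz": 0,"ax": 0,"ay": 0,"az": 0,"grip": 0}
  ]
}}

```text
clock: 14.82
tcp_pos: [0.6022, -0.1377, 0.1811]
ee_rot: [0.556, 0.803, -0.123, 0.179]
ft_force: [-0.7, 0.0, -0.4]
finger_gap: 0.0427
grasp_force: 0.0
```

Now retreat along the tool's own axis (lat +0.42, z +0.91), i.e. world (−0.148, 0.396, 0.906).

Emit:
{"name": "send_rows", "arguments": {
  "deltas": [
    {"tx": -0.03,"ty": 0.08,"tz": 0.18,"ax": 0,"ay": 0,"az": 0,"grip": 0},
    {"tx": -0.06,"ty": 0.16,"tz": 0.36,"ax": 0,"ay": 0,"az": 0,"grip": 0},
    {"tx": -0.06,"ty": 0.16,"tz": 0.36,"ax": 0,"ay": 0,"az": 0,"grip": 0},
    {"tx": -0.09,"ty": 0.24,"tz": 0.54,"ax": 0,"ay": 0,"az": 0,"grip": 0},
    {"tx": -0.12,"ty": 0.32,"tz": 0.72,"ax": 0,"ay": 0,"az": 0,"grip": 0},
    {"tx": -0.12,"ty": 0.4,"tz": 0.8,"ax": 0,"ay": 0,"az": 0,"grip": 0},
    {"tx": -0.12,"ty": 0.6,"tz": 0.8,"ax": 0,"ay": 0,"az": 0,"grip": 0},
    {"tx": -0.12,"ty": 0.9,"tz": 0.8,"ax": 0,"ay": 0,"az": 0,"grip": 0},
    {"tx": -0.12,"ty": 1,"tz": 0.8,"ax": 0,"ay": 0,"az": 0,"grip": 0},
    {"tx": 0,"ty": 1,"tz": 0.8,"ax": 0,"ay": 0,"az": 0,"grip": 0},
    {"tx": 0,"ty": 1,"tz": 0,"ax": 0,"ay": 0,"az": 0,"grip": 0},
    {"tx": 0,"ty": 1,"tz": 0,"ax": 0,"ay": 0,"az": 0,"grip": 0},
    {"tx": 0,"ty": 1,"tz": 0,"ax": 0,"ay": 0,"az": 0,"grip": 0},
    {"tx": 0,"ty": 0.6,"tz": 0,"ax": 0,"ay": 0,"az": 0,"grip": 0},
    {"tx": 0,"ty": 0,"tz": 0,"ax": 0,"ay": 0,"az": 0,"grip": 0},
    {"tx": 0,"ty": 0,"tz": 0,"ax": 0,"ay": 0,"az": 0,"grip": 0},
    {"tx": 0,"ty": 0,"tz": 0,"ax": 0,"ay": 0,"az": 0,"grip": 0},
    {"tx": 0,"ty": 0,"tz": 0,"ax": 0,"ay": 0,"az": 0,"grip": 0},
    {"tx": 0,"ty": 0,"tz": 0,"ax": 0,"ay": 0,"az": 0,"grip": 0},
    {"tx": 0,"ty": 0,"tz": 0,"ax": 0,"ay": 0,"az": 0,"grip": 0}
  ]
}}

```text
clock: 16.48
tcp_pos: [0.5812, 0.0726, 0.3353]
ee_rot: [0.556, 0.802, -0.123, 0.179]
ft_force: [0.2, 0.4, 0.8]
finger_gap: 0.0425
grasp_force: 0.0
```

Emit:
{"name": "send_rows", "arguments": {
  "deltas": [
    {"tx": 0,"ty": 0,"tz": 0,"ax": 0,"ay": 0,"az": 0,"grip": 0},
    {"tx": 0,"ty": 0,"tz": 0,"ax": 0,"ay": 0,"az": 0,"grip": 0},
    {"tx": 0,"ty": 0,"tz": 0,"ax": 0,"ay": 0,"az": 0,"grip": 0},
    {"tx": 0,"ty": 0,"tz": 0,"ax": 0,"ay": 0,"az": 0,"grip": 0},
    {"tx": 0,"ty": 0,"tz": 0,"ax": 0,"ay": 0,"az": 0,"grip": 0},
    {"tx": 0,"ty": 0,"tz": 0,"ax": 0,"ay": 0,"az": 0,"grip": 0},
    {"tx": 0,"ty": 0,"tz": 0,"ax": 0,"ay": 0,"az": 0,"grip": 0},
    {"tx": 0,"ty": 0,"tz": 0,"ax": 0,"ay": 0,"az": 0,"grip": 0},
    {"tx": 0,"ty": 0,"tz": 0,"ax": 0,"ay": 0,"az": 0,"grip": 0},
    {"tx": 0,"ty": 0,"tz": 0,"ax": 0,"ay": 0,"az": 0,"grip": 0},
    {"tx": 0,"ty": 0,"tz": 0,"ax": 0,"ay": 0,"az": 0,"grip": 0},
    {"tx": 0,"ty": 0,"tz": 0,"ax": 0,"ay": 0,"az": 0,"grip": 0}
  ]
}}

```text
clock: 17.48
tcp_pos: [0.5812, 0.0738, 0.3351]
ee_rot: [0.556, 0.803, -0.123, 0.179]
ft_force: [-1.0, 0.5, 0.1]
finger_gap: 0.0428
grasp_force: 0.0
```

```bash
python3 - <<'E'
from st import *
a=bot.capture("scene")
for _ in range(6): s=bot.capture("scene")
print(cv2.absdiff(a,s)[225:340,235:340].mean(),cv2.absdiff(a,s)[20:60,400:600].mean())
t=bot.capture("top")
cv2.imwrite("pics/end.png",np.hstack([crop(s,240,240,80,110,5),crop(t,375,100,80,110,5)]))
E
```

```text
1.446928916494134 1.6764583333333334
```

View pics/end.png

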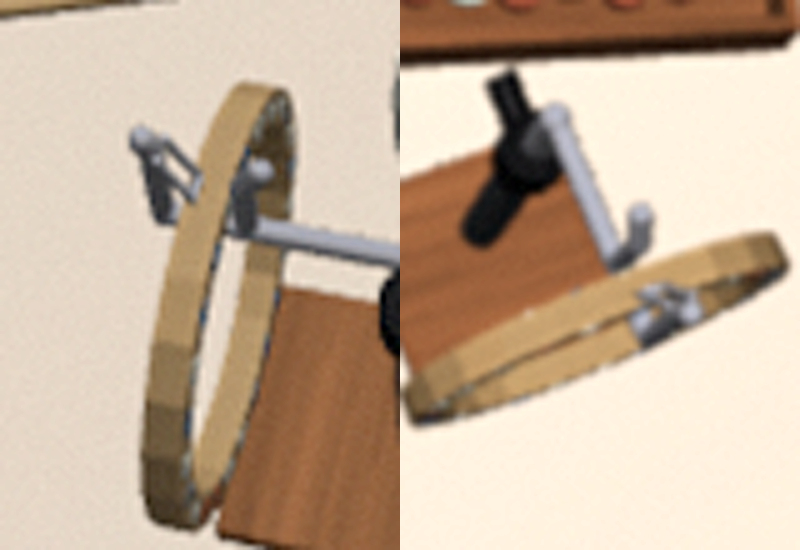

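The hoop hangs in the slot with the gate wire lying over the rim (scene ~(277,277), top ~(428,159)). The difference between frames is no more than image noise, so it is still, and the gripper is clear.

```bash
python3 -c "
from rig import bot
print(bot.sign_off())"
```

```text
the job is handed in; nothing more can be done
None
```

The mosaic hoop hangs still, fully home on the J-hook with the gate shut above it; the gripper is clear, and I handed the job in at about 18 s (no verdict came back).

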